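Find the power brick with the loose core

TASK

One of the three sealed power bricks has a core that has come loose inside: pick the bricks up and shake or rock them lengthwise to find the one that rattles, setting every silent one gently back flat on its own white card. Present the rattling one: finish while still holding it in the gripper, still and level, some 15 cm above the middle of the blue mat, its length in line with the mat's length (either end first). Leave the bottle, spool and dish alone.

Things in the scene. Friction and masses are not known exactly. Their poses are not given: they have to be found in the camera images.
- brick_a: one of three look-alike sealed power bricks: dark grey block 130 mm long (x), 56 wide (y), 52 high, pale plate on top, socket on its -x end. Origin: centre of the underside, z up. Starts flat on its own white card. 0.2 to 0.42 kg at random, so weight is no proof. Any one of the three, new each time, holds the loose core (see cavity)
- card_a: white paper job card, 150 x 110 mm, 1 mm thick, lying on the bench, on which brick_a starts, its middle within about 10 mm of the card's middle, its length along the card's length (x) within 0.2 rad. Origin: middle of the card. It cannot be moved and is no obstacle
- cavity_a: hidden hollow of brick_a, fixed in it, same origin and axes; its pose tells nothing. In the faulty brick only, a round 0.11 kg core of 30 mm rolls freely in it, 82 mm from end to end along x, 8 mm along y. Tipped lengthwise by 0.3 rad it rolls to the low end and mostly stays there once level, so the moment at the wrist about the brick's y differs by some 0.08 N m between ends
- brick_b: one of three look-alike sealed power bricks: dark grey block 130 mm long (x), 56 wide (y), 52 high, pale plate on top, socket on its -x end. Origin: centre of the underside, z up. Starts flat on its own white card. 0.2 to 0.42 kg at random, so weight is no proof. Any one of the three, new each time, holds the loose core (see cavity)
- card_b: white paper job card, 150 x 110 mm, 1 mm thick, lying on the bench, on which brick_b starts, its middle within about 10 mm of the card's middle, its length along the card's length (x) within 0.2 rad. Origin: middle of the card. It cannot be moved and is no obstacle
- cavity_b: hidden hollow of brick_b, fixed in it, same origin and axes; its pose tells nothing. In the faulty brick only, a round 0.11 kg core of 30 mm rolls freely in it, 82 mm from end to end along x, 8 mm along y. Tipped lengthwise by 0.3 rad it rolls to the low end and mostly stays there once level, so the moment at the wrist about the brick's y differs by some 0.08 N m between ends
- brick_c: one of three look-alike sealed power bricks: dark grey block 130 mm long (x), 56 wide (y), 52 high, pale plate on top, socket on its -x end. Origin: centre of the underside, z up. Starts flat on its own white card. 0.2 to 0.42 kg at random, so weight is no proof. Any one of the three, new each time, holds the loose core (see cavity)
- card_c: white paper job card, 150 x 110 mm, 1 mm thick, lying on the bench, on which brick_c starts, its middle within about 10 mm of the card's middle, its length along the card's length (x) within 0.2 rad. Origin: middle of the card. It cannot be moved and is no obstacle
- cavity_c: hidden hollow of brick_c, fixed in it, same origin and axes; its pose tells nothing. In the faulty brick only, a round 0.11 kg core of 30 mm rolls freely in it, 82 mm from end to end along x, 8 mm along y. Tipped lengthwise by 0.3 rad it rolls to the low end and mostly stays there once level, so the moment at the wrist about the brick's y differs by some 0.08 N m between ends
- mat: blue silicone repair mat, 160 mm long (its x, which points roughly forward, away from the robot) and 120 mm wide, 1 mm thick, lying on the bench in front of the bricks. Origin: its middle. Fixed; no obstacle
- flux: bystander: small amber flux bottle, 40 mm diameter, 90 mm high, origin under its centre
- spool: bystander: green solder spool standing on end, 60 mm diameter, 45 mm high, origin under its centre
- dish: bystander: shallow glass dish, 64 mm diameter, 22 mm high, origin under its centre
Things that resemble listed ones, but are neither listed nor needed, are in the scene too. What is shaped like the brick_a but pink is not meant.

How it is judged:
On the way:
1. the brick with the loose core has been lifted clear of the bench and shaken (((contact force between cavity_a and anything else above 0.05 N and height (world z) of brick_a above 0.03 m and (linear speed of brick_a above 0.08 m/s or angular speed of brick_a above 0.3 rad/s)) or (contact force between cavity_b and anything else above 0.05 N and height (world z) of brick_b above 0.03 m and (linear speed of brick_b above 0.08 m/s or angular speed of brick_b above 0.3 rad/s)) or (contact force between cavity_c and anything else above 0.05 N and height (world z) of brick_c above 0.03 m and (linear speed of brick_c above 0.08 m/s or angular speed of brick_c above 0.3 rad/s)))), for 0.02 s.
At the end, for the whole second after the job is handed in: loose-core brick held still in the fingers, underside 80 to 250 mm up, middle within 50 mm of the mat's middle (level), tilt under 0.25 rad, length within 0.25 rad of the mat's; the others let go, flat and at rest, middle within 40 mm of own card's middle (((contact force between cavity_a and anything else above 0.15 N and contact force between brick_a and the fingers above 2 N and height (world z) of brick_a between 0.08 and 0.25 m and horizontal distance between brick_a and mat below 0.05 m and angle between brick_a's own z axis and vertical below 0.25 rad and angle between the x axis of brick_a and the x axis of mat, either way round below 0.25 rad and linear speed of brick_a below 0.05 m/s and height (world z) of each of brick_b, brick_c below 0.012 m and angle between each of brick_b, brick_c's own z axis and vertical below 0.1 rad and horizontal distance between brick_b and card_b below 0.04 m and linear speed of each of brick_b, brick_c below 0.02 m/s and not (contact force between brick_b and the fingers above 0.1 N) and horizontal distance between brick_c and card_c below 0.04 m and not (contact force between brick_c and the fingers above 0.1 N)) or (contact force between cavity_b and anything else above 0.15 N and contact force between brick_b and the fingers above 2 N and height (world z) of brick_b between 0.08 and 0.25 m and horizontal distance between brick_b and mat below 0.05 m and angle between brick_b's own z axis and vertical below 0.25 rad and angle between the x axis of brick_b and the x axis of mat, either way round below 0.25 rad and linear speed of brick_b below 0.05 m/s and height (world z) of each of brick_a, brick_c below 0.012 m and angle between each of brick_a, brick_c's own z axis and vertical below 0.1 rad and horizontal distance between brick_a and card_a below 0.04 m and linear speed of each of brick_a, brick_c below 0.02 m/s and not (contact force between brick_a and the fingers above 0.1 N) and horizontal distance between brick_c and card_c below 0.04 m and not (contact force between brick_c and the fingers above 0.1 N)) or (contact force between cavity_c and anything else above 0.15 N and contact force between brick_c and the fingers above 2 N and height (world z) of brick_c between 0.08 and 0.25 m and horizontal distance between brick_c and mat below 0.05 m and angle between brick_c's own z axis and vertical below 0.25 rad and angle between the x axis of brick_c and the x axis of mat, either way round below 0.25 rad and linear speed of brick_c below 0.05 m/s and height (world z) of each of brick_a, brick_b below 0.012 m and angle between each of brick_a, brick_b's own z axis and vertical below 0.1 rad and horizontal distance between brick_a and card_a below 0.04 m and linear speed of each of brick_a, brick_b below 0.02 m/s and not (contact force between brick_a and the fingers above 0.1 N) and horizontal distance between brick_b and card_b below 0.04 m and not (contact force between brick_b and the fingers above 0.1 N)))); the arm keeps its last pose, push and grip.
It fails at once if a brick was dropped or banged onto the bench ((height (world z) of brick_a below 0.015 m and linear speed of brick_a above 0.5 m/s) or (height (world z) of brick_b below 0.015 m and linear speed of brick_b above 0.5 m/s) or (height (world z) of brick_c below 0.015 m and linear speed of brick_c above 0.5 m/s)).
It fails at once if the flux was disturbed (distance of flux from where it was at the start of the episode above 0.03 m).
It fails at once if the spool was disturbed (distance of spool from where it was at the start of the episode above 0.03 m).
It fails at once if the dish was disturbed (distance of dish from where it was at the start of the episode above 0.03 m).
It also fails if it takes over 72 s, if anything falls off the work surface, if the arm or the gripper's body presses on something with over 40 N, if the wrist force passes 120 N, or if a joint passes its speed limit or range.

ROBOT

A 6-joint arm with a two-finger parallel gripper is mounted at the origin on the work surface. World frame = base frame: x ahead of the robot, y to its left, z up, the work surface at z = 0. Lengths are in m, angles in rad, forces in N, time in s.
With the tool pointing down it reaches from about 0.35 to 0.775 m from the base axis. Payload 7.3 kg.
Tool frame: the origin (TCP) lies on the centre line of the jaws, within the pads' length; the fingertips stand tip_reach ahead of it and the grasp point (between the pads) lies 6 mm ahead of it (tip_reach is the distance from the TCP to the fingertips, in m); x points along the fingers, y is the direction in which the jaws open and shut, and the axes are right-handed (so a half turn about x gives the same grasp; the last joint's range is limited). The gripper opens to 92 mm and grips with 3 to 60 N. Pads are 19 mm wide; open, the fingers measure 130 mm over their backs; the gripper's body (75 mm by 190 mm) begins 47 mm behind the grasp point.
Start: joints at [1.021, 0.342, 1.524, -0, 1.275, -0.146], TCP at [0.206, 0.483, 0.252] pointing down, gripper open.
Joint ranges: [-2.53, 2.53], [-0.77, 2.02], [0.04, 2.7], [-1, 4.14], [0.28, 2.66], [-3.11, 3.11]. Speed limits (rad/s): [2.57, 2.57, 3.14, 3.14, 3.14, 3.14].

INTERFACE

Orientations are given as [roll, pitch, yaw] about the fixed x, y, z axes, in that order (R = Rz(yaw) Ry(pitch) Rx(roll)).
In Python, from cell import observe, read_camera, get_calibration, hand_in, tip_reach gives the robot as it stands. The module is installed in compiled form; this text tells all that it offers.
- The arm moves only by the shell command python3 -m crank 'ROWS' [FORCE]. ROWS is JSON, a list of rows, each an object of numbers: "fingers": the opening, from -1 (shut) to 1 (fully open); "tx", "ty", "tz": the shift along the tool's x, y, z in units of 40 mm (1.0 is 40 mm); "roll": the turn about the tool's x in units of 10 degrees (1.0 is 10 degrees). In form: [{"fingers": .., "tx": .., "ty": .., "tz": .., "roll": ..}, ...]. A call has exactly 8 rows; each row is the pose to reach, as a shift and turn from the pose commanded when the call began, along the tool's axes at that moment; what a row does not reach only later rows make up. A row lasts 1/8 s, in which the tool goes at most 62.5 mm and 10.7 degrees, less where a joint would pass 70% of its speed; a pose out of reach is approached as far as the arm can. A call with a gripper value outside its range is refused whole. The fingers move at their own pace and stop on an object; FORCE is the grip in N (left out, the last holds). Time passes only in rows, so rows that repeat a pose let the fingers close, or fill a call up. It gives the time, the measured TCP pose, the force and the opening at its end, in the units of the state.
- observe(): the state, without advancing time (a new reading comes with each control period).
- read_camera(name): name is "scene" or "top"; returns (picture, depth): 400x640x3 uint8, red, green, blue; 400x640 float32, m along the optical axis (not along the pixel's ray), 0 where there is no reading.
- get_calibration(name): a dict with "vertical_fov" (degrees; the focal length in pixels is half the picture's height over the tangent of half this angle, whatever the lens; pixels are square), "cx", "cy" (the principal point, pixels), "dist_coeffs" ([k1, k2, p1, p2, k3] as OpenCV has them; the pictures are not rectified), "pose" (4x4, takes a point from camera to world coordinates). Camera axes: x right, y down, z forward; pixel columns grow to the right and rows downward; lengths in m; the calibration is good to about 2 mm. A picture is of the moment at which its call begins. get_calibration takes no time and is no camera call.
- hand_in(): hands the job in, once; it reports no verdict.
The state is a dict: "time": time; "qpos": joint angles; "qvel": joint speeds; "joint_efforts": joint torques, N m; "tool_pos": TCP position; "tool_rot": TCP orientation; "contact_force": force on the tool from outside, world axes, zero at the start; "torque": the same for the moment, N m; "opening": finger opening in m.
Only numpy, scipy, OpenCV 4.12 (cv2) and the standard library are available. Lean on these libraries where they do the work, as an engineer would, in place of code of your own. Each camera call takes 0.05 s, during which the arm holds its last target. There are 200 camera calls.

## Working session

There is one attempt and no reset: what is moved stays moved. The work goes in short steps, Python scripts to look and compute and a shell command to move; the robot and the scene stay as the last step left them, time stands still between calls to the robot, and variables do not carry over. Pictures are saved under pics/ and viewed, about 8 in all and at most 12, crops included, and the job is handed in when it is done.

```bash
mkdir -p pics; cat > h.py <<'E'
import numpy as np, cv2
from cell import observe, read_camera, get_calibration, hand_in, tip_reach
def K(c):
    f=200/np.tan(np.radians(c["vertical_fov"])/2); return np.array([[f,0,c["cx"]],[0,f,c["cy"]],[0,0,1.]])
def ray(name,uv,z):
    c=get_calibration(name); p=np.array(uv,float).reshape(-1,1,2)
    n=cv2.undistortPoints(p,K(c),np.array(c["dist_coeffs"],float)).reshape(-1,2)
    T=np.array(c["pose"]); d=np.c_[n,np.ones(len(n))]@T[:3,:3].T; o=T[:3,3]
    return o+d*((z-o[2])/d[:,2])[:,None]
E
python3 - <<'E'
from h import *
s=observe(); print(s, tip_reach)
for n in("scene","top"):
    im,d=read_camera(n); cv2.imwrite(f"pics/{n}0.png",im[...,::-1]); np.save(n+"0.npy",im); print(np.round(get_calibration(n)["pose"],3).tolist(),get_calibration(n)["vertical_fov"])
E
```

```text
{'time': 0.0, 'qpos': array([ 1.02102371e+00,  3.42713326e-01,  1.52501899e+00,  3.07720332e-05,
        1.27539447e+00, -1.46022122e-01]), 'qvel': array([-0.00129287,  0.00085047,  0.00249915,  0.00102598, -0.00160001,
       -0.00180552]), 'joint_efforts': array([-1.97979352e-03, -4.31248212e+01, -2.44217813e+01,  7.16175302e-02,
        5.61544276e-02, -1.45455815e-04]), 'tool_pos': array([0.20604461, 0.48247731, 0.25104912]), 'tool_rot': array([-1.73599653,  1.56926191, -2.13975601]), 'contact_force': array([-0.14633648, -0.74091746,  0.56113313]), 'torque': array([ 0.02650457,  0.00399253, -0.03697294]), 'opening': 0.09197734625456865} 0.025
[[-0.795, 0.363, -0.485, 1.086], [0.606, 0.493, -0.624, 0.797], [0.012, -0.79, -0.613, 0.811], [0.0, 0.0, 0.0, 1.0]] 47.366268863713785
[[0.035, -0.978, 0.206, 0.294], [-0.999, -0.035, 0.007, -0.0], [0.0, -0.206, -0.978, 0.981], [0.0, 0.0, 0.0, 1.0]] 56.32511608527615
```

View pics/top0.png

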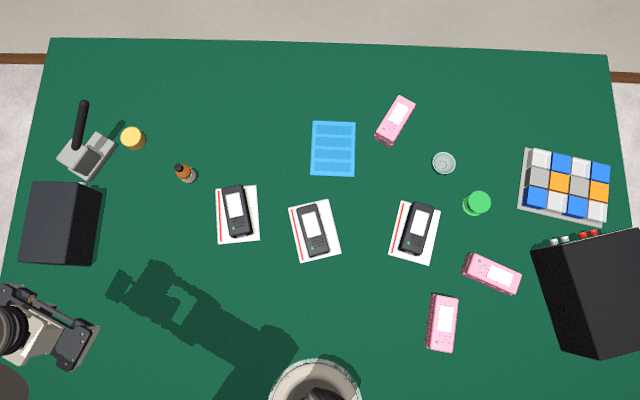

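View pics/scene0.png

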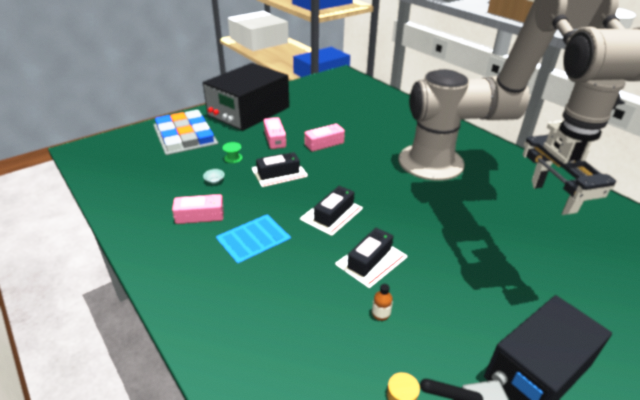

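Candidates in the top view: dark bricks at (237,211), (312,230) and (416,228), each on a white card. Pink look-alikes are at (395,120), (491,273) and (442,322), and large black boxes at (62,223) and (590,290), none of which are meant. I choose the three dark ones. The bottle is at (185,173), the dish at (444,163), the spool at (477,203) and the mat at (333,148).

```bash
cat > meas.py <<'E'
from h import *
def grid(name,d):
    c=get_calibration(name); v,u=np.mgrid[0:400,0:640]
    n=cv2.undistortPoints(np.stack([u,v],-1).reshape(-1,1,2).astype(float),K(c),np.array(c["dist_coeffs"],float)).reshape(400,640,2)
    T=np.array(c["pose"]); P=np.dstack([n*d[...,None],d])@T[:3,:3].T+T[:3,3]; P[d==0]=-9; return P
def rect(xy):
    (c,s,a)=cv2.minAreaRect(xy.astype(np.float32)*1000); 
    if s[0]<s[1]: s=s[::-1]; a+=90
    a=(a+90)%180-90
    return np.round(np.array(c)/1000,4),np.round(s,0),round(np.radians(a),3)
def look(im,d,boxes):
    P=grid("top",d); hsv=cv2.cvtColor(im,cv2.COLOR_RGB2HSV)
    for k,(x0,y0,x1,y1) in boxes.items():
        Q=P[y0:y1,x0:x1]; h=hsv[y0:y1,x0:x1]
        t=Q[...,2]>0.043; t=cv2.morphologyEx(t.astype(np.uint8),cv2.MORPH_OPEN,np.ones((3,3)))>0
        if t.sum()>50: print(k,"brick top",rect(Q[t][:,:2]),"z",np.round(np.median(Q[t][:,2]),4),"median xy",np.round(np.median(Q[t][:,:2],0),3))
        w=(h[...,1]<60)&(h[...,2]>150)&(Q[...,2]<0.012)&(Q[...,2]>-.02) if k!='mat' else (h[...,0]>92)&(h[...,0]<115)&(h[...,1]>100)
        w=cv2.morphologyEx(w.astype(np.uint8),cv2.MORPH_OPEN,np.ones((2,2)))>0
        v,u=np.nonzero(w)
        if len(u)>50: print(k,"card/mat",rect(ray("top",np.c_[u+x0,v+y0],0.001)[:,:2]))
B={'L':(210,178,268,248),'M':(283,192,346,268),'R':(382,194,446,270),'mat':(300,112,365,185)}
E
python3 - <<'E'
from meas import *
im,d=read_camera("top"); look(im,d,B)
for n,uv,z in(("flux",(183,172),.05),("spool",(479,202),.04),("dish",(444,163),.02)): print(n,ray("top",uv,z).round(3))
a=cv2.resize(im[170:280,200:460],None,fx=3,fy=3,interpolation=cv2.INTER_CUBIC); cv2.imwrite("pics/crop.png",a[...,::-1])
E
```

```text
L brick top (array([0.476 , 0.2188]), array([130.,  57.]), np.float64(0.266)) z 0.0516 median xy [0.475 0.217]
L card/mat (array([0.4727, 0.2227]), array([153., 113.]), np.float64(0.136))
M brick top (array([0.4328, 0.0225]), array([130.,  56.]), np.float64(0.312)) z 0.0517 median xy [0.431 0.022]
M card/mat (array([0.4364, 0.0151]), array([154., 114.]), np.float64(0.269))
R brick top (array([ 0.4469, -0.2436]), array([130.,  57.]), np.float64(-0.292)) z 0.0515 median xy [ 0.445 -0.242]
R card/mat (array([ 0.44  , -0.2506]), array([153., 112.]), np.float64(-0.24))
mat card/mat (array([ 0.6684, -0.0285]), array([163., 123.]), np.float64(-0.008))
flux [[0.572 0.364 0.05 ]]
spool [[ 0.521 -0.409  0.04 ]]
dish [[ 0.631 -0.327  0.02 ]]
```

View pics/crop.png

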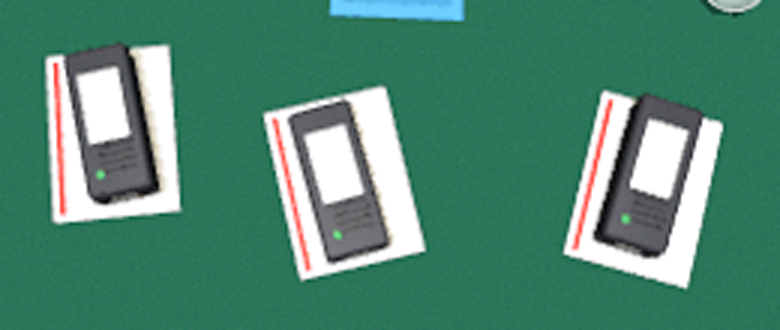

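Sizes, heights and reach agree: 130x56 tops at z 0.052 and cards of about 150x110. The crop shows three dark bricks with pale plates and green LEDs on red-striped cards. Next comes a helper that converts targets into move units.

```bash
cat > rel.py <<'E'
from h import *; import sys
from scipy.spatial.transform import Rotation as Ro
def rel(x,y,z,yaw):
    s=observe(); R=Ro.from_euler('xyz',s["tool_rot"]).as_matrix(); d=R.T@(np.array([x,y,z])-s["tool_pos"])/.04
    cur=np.arctan2(R[1,2],R[0,2]); e=(yaw-cur+np.pi/2)%np.pi-np.pi/2   # tool z along brick length
    # roll + about tool x (down) = negative world yaw
    print("tx,ty,tz",d.round(3),"roll",round(-np.degrees(e)/10,3),"q6",s["qpos"][5].round(3),"tilt",R[2,0].round(4),"z axis",R[:,2].round(3),"pos",s["tool_pos"].round(4),"t",s["time"])
if __name__=="__main__": rel(*map(float,sys.argv[1:]))
E
python3 rel.py .476 .219 .20 .266
```

```text
tx,ty,tz [ 1.283 -3.407  8.793] roll -3.838 q6 -0.146 tilt -1.0 z axis [ 0.92  -0.393 -0.   ] pos [0.2061 0.4826 0.2512] t 0.15
```

```bash
python3 -m crank '[{"fingers":1,"tx":0.2,"ty":-0.45,"tz":1.2,"roll":-0.5},{"fingers":1,"tx":0.4,"ty":-0.9,"tz":2.4,"roll":-1.1},{"fingers":1,"tx":0.6,"ty":-1.4,"tz":3.6,"roll":-1.7},{"fingers":1,"tx":0.8,"ty":-1.9,"tz":4.9,"roll":-2.3},{"fingers":1,"tx":1.0,"ty":-2.4,"tz":6.2,"roll":-2.9},{"fingers":1,"tx":1.2,"ty":-2.9,"tz":7.5,"roll":-3.4},{"fingers":1,"tx":1.28,"ty":-3.41,"tz":8.79,"roll":-3.84},{"fingers":1,"tx":1.28,"ty":-3.41,"tz":8.79,"roll":-3.84}]' 40; python3 rel.py .476 .219 .035 .266
```

```text
time: 1.15
tool_pos: [0.4781, 0.2165, 0.1998]
tool_rot: [-2.243, 1.57, -1.981]
contact_force: [-0.2, 0.7, -0.3]
opening: 0.0919
tx,ty,tz [ 4.12   0.076 -0.032] roll -0.024 q6 -1.553 tilt -1.0 z axis [ 0.966  0.259 -0.   ] pos [0.4781 0.2165 0.1998] t 1.15
```

```bash
python3 -m crank '[{"fingers":1,"tx":1.2,"ty":0.06,"tz":-0.03,"roll":0},{"fingers":1,"tx":2.4,"ty":0.06,"tz":-0.03,"roll":0},{"fingers":1,"tx":3.2,"ty":0.06,"tz":-0.03,"roll":0},{"fingers":1,"tx":3.8,"ty":0.06,"tz":-0.03,"roll":0},{"fingers":1,"tx":4.1,"ty":0.06,"tz":-0.03,"roll":0},{"fingers":1,"tx":4.1,"ty":0.06,"tz":-0.03,"roll":0},{"fingers":-1,"tx":4.1,"ty":0.06,"tz":-0.03,"roll":0},{"fingers":-1,"tx":4.1,"ty":0.06,"tz":-0.03,"roll":0}]' 40 && python3 -m crank '[{"fingers":-1},{"fingers":-1},{"fingers":-1,"tx":-0.3},{"fingers":-1,"tx":-1},{"fingers":-1,"tx":-2},{"fingers":-1,"tx":-3},{"fingers":-1,"tx":-4},{"fingers":-1,"tx":-4}]'
cat > tq.py <<'E'
from h import *; from scipy.spatial.transform import Rotation as Ro
import sys
F=[];T=[]
for i in range(int(sys.argv[1]) if len(sys.argv)>1 else 6):
    read_camera("top"); s=observe(); R=Ro.from_euler('xyz',s["tool_rot"]).as_matrix(); F.append(R.T@s["contact_force"]); T.append(R.T@s["torque"])
print("tool F",np.mean(F,0).round(2),"T",np.mean(T,0).round(3),"sd",np.std(T,0).round(3),"Ty",np.array(T)[:,1].round(3),"open",s["opening"].round(4),"t",s["time"],"pos",s["tool_pos"].round(4))
E
python3 tq.py
```

```text
time: 2.15
tool_pos: [0.4748, 0.2215, 0.0375]
tool_rot: [0.071, 1.569, 0.338]
contact_force: [0.4, -0.4, -1.0]
opening: 0.0761invalid input at $[0]: expected keys fingers, tx, ty, tz, roll
Traceback (most recent call last):
  File "tq.py", line 6, in <module>
    print("tool F",np.mean(F,0).round(2),"T",np.mean(T,0).round(3),"sd",np.std(T,0).round(3),"Ty",np.array(T)[:,1].round(3),"open",s["opening"].round(4),"t",s["time"],"pos",s["tool_pos"].round(4))
                                                                                                                                   ^^^^^^^^^^^^^^^^^^
AttributeError: 'float' object has no attribute 'round'
```

```bash
sed -i 's/s\["opening"\].round(4)/round(s["opening"],4)/' tq.py
python3 -m crank '[{"fingers":-1,"tx":0,"ty":0,"tz":0,"roll":0},{"fingers":-1,"tx":0,"ty":0,"tz":0,"roll":0},{"fingers":-1,"tx":-0.3,"ty":0,"tz":0,"roll":0},{"fingers":-1,"tx":-1,"ty":0,"tz":0,"roll":0},{"fingers":-1,"tx":-2,"ty":0,"tz":0,"roll":0},{"fingers":-1,"tx":-3,"ty":0,"tz":0,"roll":0},{"fingers":-1,"tx":-4,"ty":0,"tz":0,"roll":0},{"fingers":-1,"tx":-4,"ty":0,"tz":0,"roll":0}]'
python3 tq.py
```

```text
time: 3.45
tool_pos: [0.4755, 0.2218, 0.1998]
tool_rot: [0.063, 1.564, 0.329]
contact_force: [-0.5, 0.5, -1.2]
opening: 0.0556
tool F [ 2.32  0.36 -0.14] T [0.013 0.019 0.063] sd [0.019 0.026 0.015] Ty [ 0.012  0.044  0.006  0.036 -0.028  0.045] open 0.0559 t 3.75 pos [0.4735 0.221  0.1951]
```

```bash
python3 -m crank '[{"fingers":-1,"tx":0,"ty":0,"tz":-1.2,"roll":0},{"fingers":-1,"tx":0,"ty":0,"tz":1.2,"roll":0},{"fingers":-1,"tx":0,"ty":0,"tz":-1.2,"roll":0},{"fingers":-1,"tx":0,"ty":0,"tz":0.3,"roll":0},{"fingers":-1,"tx":0,"ty":0,"tz":1.8,"roll":0},{"fingers":-1,"tx":0,"ty":0,"tz":1.8,"roll":0},{"fingers":-1,"tx":0,"ty":0,"tz":1.8,"roll":0},{"fingers":-1,"tx":0,"ty":0,"tz":1.8,"roll":0}]'; python3 tq.py 8;  python3 -m crank '[{"fingers":-1,"tx":0,"ty":0,"tz":-1.5,"roll":0},{"fingers":-1,"tx":0,"ty":0,"tz":-3,"roll":0},{"fingers":-1,"tx":0,"ty":0,"tz":-3,"roll":0},{"fingers":-1,"tx":0,"ty":0,"tz":-3,"roll":0},{"fingers":-1,"tx":0,"ty":0,"tz":-3,"roll":0},{"fingers":-1,"tx":0,"ty":0,"tz":-3,"roll":0},{"fingers":-1,"tx":0,"ty":0,"tz":-3,"roll":0},{"fingers":-1,"tx":0,"ty":0,"tz":-3,"roll":0}]'; python3 tq.py 8
```

```text
time: 4.75
tool_pos: [0.5427, 0.24, 0.1963]
tool_rot: [3.077, 1.57, -2.94]
contact_force: [0.3, 0.5, -2.0]
opening: 0.0556
tool F [ 2.16  0.15 -0.33] T [-0.014  0.019  0.058] sd [0.024 0.023 0.037] Ty [ 0.056  0.044 -0.015  0.038  0.004  0.002  0.024  0.   ] open 0.0557 t 5.15 pos [0.5436 0.2402 0.1968]
time: 6.15
tool_pos: [0.4281, 0.2086, 0.1964]
tool_rot: [2.623, 1.571, 2.889]
contact_force: [-0.4, -0.4, -1.9]
opening: 0.0557
tool F [ 2.19 -0.02 -0.31] T [0.017 0.005 0.048] sd [0.032 0.02  0.018] Ty [-0.021  0.006 -0.003  0.001  0.017  0.006 -0.018  0.049] open 0.0559 t 6.55 pos [0.4279 0.2086 0.1966]
```

```bash
python3 -m crank '[{"fingers":-1,"tx":0.5,"ty":0,"tz":0.6,"roll":0},{"fingers":-1,"tx":1.5,"ty":0,"tz":1.2,"roll":0},{"fingers":-1,"tx":2.5,"ty":0,"tz":1.2,"roll":0},{"fingers":-1,"tx":3.2,"ty":0,"tz":1.2,"roll":0},{"fingers":-1,"tx":3.6,"ty":0,"tz":1.2,"roll":0},{"fingers":-1,"tx":3.8,"ty":0,"tz":1.2,"roll":0},{"fingers":-1,"tx":3.9,"ty":0,"tz":1.2,"roll":0},{"fingers":-1,"tx":4.0,"ty":0,"tz":1.2,"roll":0}]'; python3 rel.py .476 .219 .035 .266; python3 tq.py 2
```

```text
time: 7.55
tool_pos: [0.4749, 0.2215, 0.0372]
tool_rot: [0.047, 1.569, 0.313]
contact_force: [0.9, -1.1, -2.7]
opening: 0.0558
tx,ty,tz [ 0.055 -0.067  0.011] roll 0.003 q6 -1.547 tilt -1.0 z axis [0.965 0.263 0.002] pos [0.4749 0.2215 0.0372] t 7.55
tool F [ 2.06 -0.1   0.01] T [-0.014 -0.002  0.063] sd [0.01  0.027 0.006] Ty [ 0.025 -0.029] open 0.0561 t 7.65 pos [0.4747 0.2214 0.037 ]
```

```bash
python3 -m crank '[{"fingers":-1,"tx":0.03,"ty":0,"tz":0,"roll":0},{"fingers":-1,"tx":0.06,"ty":0,"tz":0,"roll":0},{"fingers":-0.5,"tx":0.06,"ty":0,"tz":0,"roll":0},{"fingers":0,"tx":0.06,"ty":0,"tz":0,"roll":0},{"fingers":1,"tx":0.06,"ty":0,"tz":0,"roll":0},{"fingers":1,"tx":0.06,"ty":0,"tz":0,"roll":0},{"fingers":1,"tx":0.06,"ty":0,"tz":0,"roll":0},{"fingers":1,"tx":0.06,"ty":0,"tz":0,"roll":0}]' 
python3 -m crank '[{"fingers":1,"tx":-0.5,"ty":0,"tz":0,"roll":0},{"fingers":1,"tx":-1.5,"ty":0,"tz":0,"roll":0},{"fingers":1,"tx":-2.5,"ty":0,"tz":0,"roll":0},{"fingers":1,"tx":-3.5,"ty":0,"tz":0,"roll":0},{"fingers":1,"tx":-4,"ty":0,"tz":0,"roll":0},{"fingers":1,"tx":-4,"ty":0,"tz":0,"roll":0},{"fingers":1,"tx":-4,"ty":0,"tz":0,"roll":0},{"fingers":1,"tx":-4,"ty":0,"tz":0,"roll":0}]';python3 rel.py .433 .022 .2 .312
```

```text
time: 8.65
tool_pos: [0.4742, 0.2212, 0.034]
tool_rot: [2.852, 1.571, 3.119]
contact_force: [-0.5, -0.9, -0.1]
opening: 0.0899
time: 9.65
tool_pos: [0.4736, 0.221, 0.1928]
tool_rot: [3.126, 1.568, -2.891]
contact_force: [-0.3, 0.1, 0.5]
opening: 0.0913
tx,ty,tz [-0.175 -4.533 -2.29 ] roll -0.262 q6 -1.547 tilt -1.0 z axis [ 0.965  0.263 -0.003] pos [0.4736 0.221  0.1928] t 9.65
```

```bash
python3 -m crank '[{"fingers":1,"tx":-0.1,"ty":-1,"tz":-0.5,"roll":-0.1},{"fingers":1,"tx":-0.17,"ty":-2,"tz":-1,"roll":-0.2},{"fingers":1,"tx":-0.17,"ty":-3,"tz":-1.5,"roll":-0.26},{"fingers":1,"tx":-0.17,"ty":-4,"tz":-2,"roll":-0.26},{"fingers":1,"tx":-0.17,"ty":-4.53,"tz":-2.29,"roll":-0.26},{"fingers":1,"tx":-0.17,"ty":-4.53,"tz":-2.29,"roll":-0.26},{"fingers":1,"tx":-0.17,"ty":-4.53,"tz":-2.29,"roll":-0.26},{"fingers":1,"tx":-0.17,"ty":-4.53,"tz":-2.29,"roll":-0.26}]';python3 rel.py .433 .022 .035 .312
python3 - <<'E'
from meas import *
im,d=read_camera("top"); look(im,d,{'L':B['L']})
E
```

```text
time: 10.65
tool_pos: [0.4336, 0.0231, 0.2007]
tool_rot: [2.098, 1.57, 2.412]
contact_force: [0.2, -0.4, 1.2]
opening: 0.0915
tx,ty,tz [ 4.142 -0.024 -0.023] roll 0.006 q6 -2.008 tilt -1.0 z axis [ 0.951  0.308 -0.   ] pos [0.4336 0.0231 0.2007] t 10.65
L brick top (array([0.4261, 0.1613]), array([286., 115.]), np.float64(0.869)) z 0.5273 median xy [0.404 0.088]
L card/mat (array([0.472 , 0.2273]), array([153., 104.]), np.float64(0.134))
```

Arm occludes brick L for now; I'll check it later.

```bash
python3 -m crank '[{"fingers":1,"tx":1.2,"ty":-0.02,"tz":-0.02,"roll":0},{"fingers":1,"tx":2.4,"ty":-0.02,"tz":-0.02,"roll":0},{"fingers":1,"tx":3.2,"ty":-0.02,"tz":-0.02,"roll":0},{"fingers":1,"tx":3.8,"ty":-0.02,"tz":-0.02,"roll":0},{"fingers":1,"tx":4.1,"ty":-0.02,"tz":-0.02,"roll":0},{"fingers":1,"tx":4.1,"ty":-0.02,"tz":-0.02,"roll":0},{"fingers":-1,"tx":4.1,"ty":-0.02,"tz":-0.02,"roll":0},{"fingers":-1,"tx":4.1,"ty":-0.02,"tz":-0.02,"roll":0}]' 40
python3 -m crank '[{"fingers":-1,"tx":0,"ty":0,"tz":0,"roll":0},{"fingers":-1,"tx":0,"ty":0,"tz":0,"roll":0},{"fingers":-1,"tx":-0.3,"ty":0,"tz":0,"roll":0},{"fingers":-1,"tx":-1,"ty":0,"tz":0,"roll":0},{"fingers":-1,"tx":-2,"ty":0,"tz":0,"roll":0},{"fingers":-1,"tx":-3,"ty":0,"tz":0,"roll":0},{"fingers":-1,"tx":-4,"ty":0,"tz":0,"roll":0},{"fingers":-1,"tx":-4,"ty":0,"tz":0,"roll":0}]'
python3 tq.py
python3 -m crank '[{"fingers":-1,"tx":0,"ty":0,"tz":-1.2,"roll":0},{"fingers":-1,"tx":0,"ty":0,"tz":1.2,"roll":0},{"fingers":-1,"tx":0,"ty":0,"tz":-1.2,"roll":0},{"fingers":-1,"tx":0,"ty":0,"tz":0.3,"roll":0},{"fingers":-1,"tx":0,"ty":0,"tz":1.8,"roll":0},{"fingers":-1,"tx":0,"ty":0,"tz":1.8,"roll":0},{"fingers":-1,"tx":0,"ty":0,"tz":1.8,"roll":0},{"fingers":-1,"tx":0,"ty":0,"tz":1.8,"roll":0}]'; python3 tq.py 8;  python3 -m crank '[{"fingers":-1,"tx":0,"ty":0,"tz":-1.5,"roll":0},{"fingers":-1,"tx":0,"ty":0,"tz":-3,"roll":0},{"fingers":-1,"tx":0,"ty":0,"tz":-3,"roll":0},{"fingers":-1,"tx":0,"ty":0,"tz":-3,"roll":0},{"fingers":-1,"tx":0,"ty":0,"tz":-3,"roll":0},{"fingers":-1,"tx":0,"ty":0,"tz":-3,"roll":0},{"fingers":-1,"tx":0,"ty":0,"tz":-3,"roll":0},{"fingers":-1,"tx":0,"ty":0,"tz":-3,"roll":0}]'; python3 tq.py 8
```

```text
time: 11.7
tool_pos: [0.4337, 0.0213, 0.0377]
tool_rot: [-0.389, 1.569, -0.078]
contact_force: [-0.9, 0.6, 0.0]
opening: 0.0762
time: 12.7
tool_pos: [0.4344, 0.0211, 0.1999]
tool_rot: [-0.43, 1.564, -0.118]
contact_force: [0.9, -0.3, -4.3]
opening: 0.0556
tool F [ 2.94 -0.13 -0.26] T [-0.005 -0.001  0.074] sd [0.015 0.024 0.026] Ty [ 0.007  0.029  0.002 -0.051  0.01   0.001] open 0.0553 t 13.0 pos [0.4322 0.0214 0.1957]
time: 14.0
tool_pos: [0.5006, 0.0432, 0.1966]
tool_rot: [2.755, 1.569, 3.067]
contact_force: [-0.4, 0.3, -2.6]
opening: 0.0559
tool F [ 2.51 -0.1   0.28] T [-0.015 -0.001  0.068] sd [0.02  0.018 0.023] Ty [-0.036 -0.007  0.017  0.01  -0.     0.019 -0.018  0.006] open 0.0561 t 14.4 pos [0.5015 0.0433 0.1971]
time: 15.4
tool_pos: [0.3874, 0.0067, 0.1968]
tool_rot: [2.415, 1.57, 2.727]
contact_force: [0.4, 0.4, -3.0]
opening: 0.0558
tool F [ 2.73  0.18 -0.08] T [-0.015  0.01   0.061] sd [0.03  0.032 0.014] Ty [-0.021  0.06   0.037 -0.033  0.023  0.009  0.034 -0.029] open 0.0558 t 15.8 pos [0.3873 0.0066 0.1969]
```

```bash
python3 -m crank '[{"fingers":-1,"tx":0.5,"ty":0,"tz":0.6,"roll":0},{"fingers":-1,"tx":1.5,"ty":0,"tz":1.2,"roll":0},{"fingers":-1,"tx":2.5,"ty":0,"tz":1.2,"roll":0},{"fingers":-1,"tx":3.2,"ty":0,"tz":1.2,"roll":0},{"fingers":-1,"tx":3.6,"ty":0,"tz":1.2,"roll":0},{"fingers":-1,"tx":3.8,"ty":0,"tz":1.2,"roll":0},{"fingers":-1,"tx":3.9,"ty":0,"tz":1.2,"roll":0},{"fingers":-1,"tx":4.0,"ty":0,"tz":1.2,"roll":0}]'
python3 -m crank '[{"fingers":-1,"tx":0.03,"ty":0,"tz":0,"roll":0},{"fingers":-1,"tx":0.06,"ty":0,"tz":0,"roll":0},{"fingers":-0.5,"tx":0.06,"ty":0,"tz":0,"roll":0},{"fingers":0,"tx":0.06,"ty":0,"tz":0,"roll":0},{"fingers":1,"tx":0.06,"ty":0,"tz":0,"roll":0},{"fingers":1,"tx":0.06,"ty":0,"tz":0,"roll":0},{"fingers":1,"tx":0.06,"ty":0,"tz":0,"roll":0},{"fingers":1,"tx":0.06,"ty":0,"tz":0,"roll":0}]' 
python3 -m crank '[{"fingers":1,"tx":-0.5,"ty":0,"tz":0,"roll":0},{"fingers":1,"tx":-1.5,"ty":0,"tz":0,"roll":0},{"fingers":1,"tx":-2.5,"ty":0,"tz":0,"roll":0},{"fingers":1,"tx":-3.5,"ty":0,"tz":0,"roll":0},{"fingers":1,"tx":-4,"ty":0,"tz":0,"roll":0},{"fingers":1,"tx":-4,"ty":0,"tz":0,"roll":0},{"fingers":1,"tx":-4,"ty":0,"tz":0,"roll":0},{"fingers":1,"tx":-4,"ty":0,"tz":0,"roll":0}]';python3 rel.py .446 -.243 .2 -.292
```

```text
time: 16.8
tool_pos: [0.4336, 0.0212, 0.0373]
tool_rot: [-0.378, 1.569, -0.067]
contact_force: [0.6, -0.7, -2.4]
opening: 0.0558
time: 17.8
tool_pos: [0.433, 0.0213, 0.0344]
tool_rot: [2.169, 1.571, 2.481]
contact_force: [0.6, -0.1, 0.3]
opening: 0.0897
time: 18.8
tool_pos: [0.4324, 0.0214, 0.1933]
tool_rot: [2.667, 1.568, 2.978]
contact_force: [-0.0, 0.1, 1.1]
opening: 0.0917
tx,ty,tz [-0.17  -6.394 -1.705] roll 3.459 q6 -2.011 tilt -1.0 z axis [ 0.952  0.307 -0.002] pos [0.4324 0.0214 0.1933] t 18.8
```

```bash
python3 -m crank '[{"fingers":1,"tx":-0.17,"ty":-1,"tz":-0.3,"roll":0.6},{"fingers":1,"tx":-0.17,"ty":-2.1,"tz":-0.6,"roll":1.2},{"fingers":1,"tx":-0.17,"ty":-3.3,"tz":-0.9,"roll":1.8},{"fingers":1,"tx":-0.17,"ty":-4.5,"tz":-1.2,"roll":2.5},{"fingers":1,"tx":-0.17,"ty":-5.7,"tz":-1.5,"roll":3.1},{"fingers":1,"tx":-0.17,"ty":-6.39,"tz":-1.7,"roll":3.46},{"fingers":1,"tx":-0.17,"ty":-6.39,"tz":-1.7,"roll":3.46},{"fingers":1,"tx":-0.17,"ty":-6.39,"tz":-1.7,"roll":3.46}]'; python3 rel.py .446 -.243 .035 -.292
python3 - <<'E'
from meas import *
im,d=read_camera("top"); look(im,d,{'L':B['L'],'M':B['M']})
E
```

```text
time: 19.8
tool_pos: [0.4463, -0.242, 0.2005]
tool_rot: [2.573, 1.569, 2.281]
contact_force: [-0.2, 0.2, 0.1]
opening: 0.0917
tx,ty,tz [ 4.138 -0.032  0.007] roll 0.004 q6 -1.928 tilt -1.0 z axis [ 0.958 -0.287 -0.002] pos [ 0.4463 -0.242   0.2005] t 19.8
L brick top (array([0.411 , 0.1669]), array([303.,  95.]), np.float64(0.667)) z 0.0528 median xy [0.447 0.207]
L card/mat (array([0.4726, 0.2226]), array([153., 113.]), np.float64(0.136))
M brick top (array([0.4052, 0.0153]), array([190.,  64.]), np.float64(0.232)) z 0.0517 median xy [0.426 0.022]
M card/mat (array([0.4367, 0.0152]), array([152., 113.]), np.float64(0.268))
```

```bash
sed -i 's/t=Q\[...,2\]>0.043;/t=(Q[...,2]>0.043)\&(Q[...,2]<0.07);/' meas.py
python3 -m crank '[{"fingers":1,"tx":1.2,"ty":-0.03,"tz":0,"roll":0},{"fingers":1,"tx":2.4,"ty":-0.03,"tz":0,"roll":0},{"fingers":1,"tx":3.2,"ty":-0.03,"tz":0,"roll":0},{"fingers":1,"tx":3.8,"ty":-0.03,"tz":0,"roll":0},{"fingers":1,"tx":4.1,"ty":-0.03,"tz":0,"roll":0},{"fingers":1,"tx":4.1,"ty":-0.03,"tz":0,"roll":0},{"fingers":-1,"tx":4.1,"ty":-0.03,"tz":0,"roll":0},{"fingers":-1,"tx":4.1,"ty":-0.03,"tz":0,"roll":0}]' 40
python3 -m crank '[{"fingers":-1,"tx":0,"ty":0,"tz":0,"roll":0},{"fingers":-1,"tx":0,"ty":0,"tz":0,"roll":0},{"fingers":-1,"tx":-0.3,"ty":0,"tz":0,"roll":0},{"fingers":-1,"tx":-1,"ty":0,"tz":0,"roll":0},{"fingers":-1,"tx":-2,"ty":0,"tz":0,"roll":0},{"fingers":-1,"tx":-3,"ty":0,"tz":0,"roll":0},{"fingers":-1,"tx":-4,"ty":0,"tz":0,"roll":0},{"fingers":-1,"tx":-4,"ty":0,"tz":0,"roll":0}]'
python3 tq.py
python3 -m crank '[{"fingers":-1,"tx":0,"ty":0,"tz":-1.2,"roll":0},{"fingers":-1,"tx":0,"ty":0,"tz":1.2,"roll":0},{"fingers":-1,"tx":0,"ty":0,"tz":-1.2,"roll":0},{"fingers":-1,"tx":0,"ty":0,"tz":0.3,"roll":0},{"fingers":-1,"tx":0,"ty":0,"tz":1.8,"roll":0},{"fingers":-1,"tx":0,"ty":0,"tz":1.8,"roll":0},{"fingers":-1,"tx":0,"ty":0,"tz":1.8,"roll":0},{"fingers":-1,"tx":0,"ty":0,"tz":1.8,"roll":0}]'; python3 tq.py 8;  python3 -m crank '[{"fingers":-1,"tx":0,"ty":0,"tz":-1.5,"roll":0},{"fingers":-1,"tx":0,"ty":0,"tz":-3,"roll":0},{"fingers":-1,"tx":0,"ty":0,"tz":-3,"roll":0},{"fingers":-1,"tx":0,"ty":0,"tz":-3,"roll":0},{"fingers":-1,"tx":0,"ty":0,"tz":-3,"roll":0},{"fingers":-1,"tx":0,"ty":0,"tz":-3,"roll":0},{"fingers":-1,"tx":0,"ty":0,"tz":-3,"roll":0},{"fingers":-1,"tx":0,"ty":0,"tz":-3,"roll":0}]'; python3 tq.py 8
```

```text
time: 20.85
tool_pos: [0.4469, -0.2443, 0.0383]
tool_rot: [-0.301, 1.569, -0.593]
contact_force: [0.5, -0.2, -0.2]
opening: 0.0764
time: 21.85
tool_pos: [0.4474, -0.2447, 0.2002]
tool_rot: [-0.343, 1.565, -0.635]
contact_force: [0.4, 0.1, -5.2]
opening: 0.0558
tool F [ 4.93  0.19 -0.34] T [0.002 0.027 0.011] sd [0.014 0.051 0.031] Ty [ 0.126  0.045  0.027  0.013 -0.036 -0.012] open 0.0555 t 22.15 pos [ 0.4457 -0.2435  0.1956]
time: 23.15
tool_pos: [0.5144, -0.2643, 0.1969]
tool_rot: [2.834, 1.569, 2.542]
contact_force: [-0.3, -0.2, -5.1]
opening: 0.0556
tool F [4.65 0.05 0.14] T [ 0.012  0.067 -0.005] sd [0.023 0.03  0.019] Ty [0.042 0.077 0.003 0.11  0.072 0.079 0.089 0.065] open 0.0555 t 23.55 pos [ 0.5152 -0.2647  0.1975]
time: 24.55
tool_pos: [0.4006, -0.2302, 0.1972]
tool_rot: [2.274, 1.571, 1.982]
contact_force: [-1.1, -0.4, -5.3]
opening: 0.0561
tool F [ 4.41 -0.17  0.01] T [-0.008 -0.051  0.   ] sd [0.017 0.025 0.012] Ty [-0.053 -0.074 -0.07  -0.023 -0.03  -0.011 -0.078 -0.07 ] open 0.0562 t 24.95 pos [ 0.4004 -0.2302  0.1973]
```

The right brick rattles. Its moment about y goes from +0.067 to -0.051 N m between the ends, while the other two stay at about 0. I'll carry it to the mat.

```bash
python3 rel.py .668 -.0285 .187 -.008
```

```text
tx,ty,tz [0.259 6.755 4.955] roll -1.628 q6 -1.967 tilt -1.0 z axis [ 0.958 -0.288  0.   ] pos [ 0.4004 -0.2302  0.1973] t 24.95
```

```bash
python3 -m crank '[{"fingers":-1,"tx":0,"ty":0.4,"tz":0.3,"roll":-0.1},{"fingers":-1,"tx":0,"ty":1.2,"tz":0.8,"roll":-0.3},{"fingers":-1,"tx":0,"ty":2.1,"tz":1.5,"roll":-0.5},{"fingers":-1,"tx":0.1,"ty":3,"tz":2.2,"roll":-0.7},{"fingers":-1,"tx":0.1,"ty":3.9,"tz":2.9,"roll":-0.9},{"fingers":-1,"tx":0.2,"ty":4.8,"tz":3.5,"roll":-1.2},{"fingers":-1,"tx":0.2,"ty":5.6,"tz":4.1,"roll":-1.4},{"fingers":-1,"tx":0.26,"ty":6.2,"tz":4.5,"roll":-1.5}]'; python3 rel.py .668 -.0285 .187 -.008
```

```text
time: 25.95
tool_pos: [0.6454, -0.0432, 0.1865]
tool_rot: [0.899, 1.571, 0.87]
contact_force: [-0.6, -1.0, -4.2]
opening: 0.0557
tx,ty,tz [-0.013  0.384  0.553] roll -0.118 q6 -1.728 tilt -1.0 z axis [ 1.    -0.029  0.   ] pos [ 0.6454 -0.0432  0.1865] t 25.95
```

```bash
python3 -m crank '[{"fingers":-1,"tx":0,"ty":0.2,"tz":0.2,"roll":-0.06},{"fingers":-1,"tx":0,"ty":0.38,"tz":0.4,"roll":-0.12},{"fingers":-1,"tx":0,"ty":0.38,"tz":0.5,"roll":-0.12},{"fingers":-1,"tx":0,"ty":0.38,"tz":0.5,"roll":-0.12},{"fingers":-1,"tx":0,"ty":0.38,"tz":0.5,"roll":-0.12},{"fingers":-1,"tx":0,"ty":0.38,"tz":0.5,"roll":-0.12},{"fingers":-1,"tx":0,"ty":0.38,"tz":0.5,"roll":-0.12},{"fingers":-1,"tx":0,"ty":0.38,"tz":0.5,"roll":-0.12}]'; python3 rel.py .668 -.0285 .187 -.008
python3 tq.py 6; python3 - <<'E'
from meas import *
im,d=read_camera("top"); look(im,d,{'L':B['L'],'M':B['M']}); cv2.imwrite("pics/top_end.png",im[...,::-1])
im,d=read_camera("scene"); cv2.imwrite("pics/scene_end.png",im[...,::-1])
print(observe()["qvel"].round(3))
E
```

```text
time: 26.95
tool_pos: [0.6646, -0.03, 0.187]
tool_rot: [0.439, 1.571, 0.429]
contact_force: [0.1, -0.9, -4.4]
opening: 0.0558
tx,ty,tz [0.    0.038 0.085] roll -0.008 q6 -1.722 tilt -1.0 z axis [ 1.    -0.009  0.   ] pos [ 0.6646 -0.03    0.187 ] t 26.95
tool F [ 4.58  0.42 -0.34] T [-0.007 -0.007  0.037] sd [0.025 0.017 0.029] Ty [-0.037  0.006 -0.014  0.004 -0.013  0.013] open 0.056 t 27.25 pos [ 0.6646 -0.0299  0.1869]
L brick top (array([0.5324, 0.2208]), array([28., 20.]), np.float64(-1.559)) z 0.0512 median xy [0.533 0.218]
L card/mat (array([0.539 , 0.1936]), array([35., 29.]), np.float64(-1.501))
[ 0.002 -0.     0.001  0.    -0.001 -0.001]
```

View pics/scene_end.png

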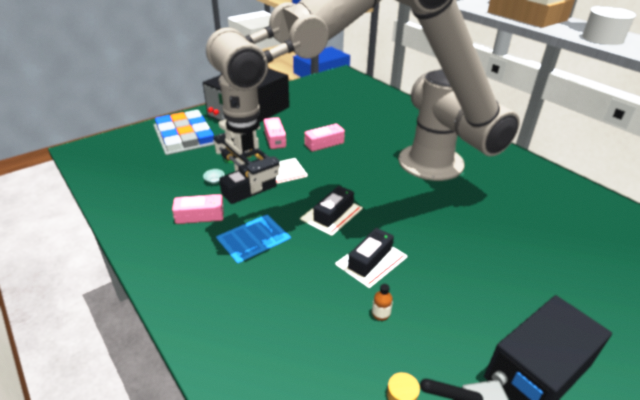

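View pics/top_end.png

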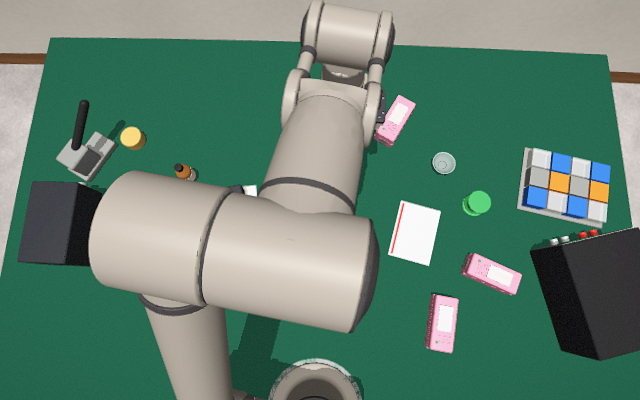

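The scene view shows the brick held above the mat (250,180) and both silent bricks flat on their cards at (333,205) and (370,250). In the top view the arm hides them, so I'll measure the two bricks with the scene depth.

```bash
python3 - <<'E'
from meas import *
im,d=read_camera("scene"); P=grid("scene",d)
for k,(x0,y0,x1,y1),c in(("M",(305,180,362,235),(.4364,.0151)),("L",(338,222,406,282),(.4727,.2227))):
    Q=P[y0:y1,x0:x1]; t=(Q[...,2]>.044)&(Q[...,2]<.065); t=cv2.morphologyEx(t.astype(np.uint8),cv2.MORPH_OPEN,np.ones((3,3)))>0
    q=Q[t]; r=rect(q[:,:2]); A=np.linalg.lstsq(np.c_[q[:,:2],np.ones(len(q))],q[:,2],rcond=None)[0]; print(k,r,"z",np.median(q[:,2]).round(4),"slope",A[:2].round(3),"to card",np.linalg.norm(r[0]-c).round(4))
Q=P[130:215,205:290]; m=(Q[...,2]>.12)&(Q[...,2]<.175)&(abs(Q[...,0]-.668)<.09)&(abs(Q[...,1]+.028)<.045); q=Q[m]; print("held z range",np.percentile(q[:,2],[2,98]).round(3),"x",np.percentile(q[:,0],[1,99]).round(3),"y",np.percentile(q[:,1],[1,99]).round(3))
E
```

```text
M (array([0.433 , 0.0216]), array([133.,  58.]), np.float64(0.313)) z 0.0517 slope [ 0.002 -0.031] to card 0.0073
L (array([0.4763, 0.2222]), array([131.,  57.]), np.float64(0.262)) z 0.0516 slope [-0.003 -0.029] to card 0.0036
held z range [0.151 0.175] x [0.602 0.73 ] y [-0.051  0.007]
```

```bash
python3 -c "
from cell import *
print(hand_in())"
```

```text
the job is handed in; nothing more can be done
None
```

I found the rattling brick, the right-hand one, and handed the job in at about 27 s with it still held above the blue mat. No verdict is reported on hand-in.

**Finding it:** I picked up all three and shook each along its length. For the right brick, the moment about the brick's width axis went from +0.067 to -0.051 N m between ends. The left and middle bricks changed by less than about 0.015 N m, which is within noise, so I treated them as silent.

**Silent bricks, last check:** Both are let go, flat on their own cards with tops at z 0.052. Their middles are 4 mm (left) and 7 mm (middle) from the card middles.

**Held brick, last check:**
- The underside is about 0.15 m up, and the brick spans x 0.602–0.730, so its middle is within a few mm of the mat's.
- It is in line with the mat to about 0.01 rad, with the gripper pointing straight down and the arm still.

**Disagreements and limits:**
- On that last reading above the mat, the moment was near 0. I take that to mean the core had rolled to mid-cavity on the way, and I did not shake it again.
- The arm hid the set-down bricks from the top camera, so their final positions come from the scene camera alone. That view showed a slope of about 0.03 on both, which looks like camera calibration error.
- The bottle, spool and dish look unmoved in the last top picture, but I did not measure them again.

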